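Press the lid of a storage tub home in a screw press

TASK

Press the lid of the flat white tub home: set the tub flat in the nest of the press's pulled-out tray, push the tray fully home under the screw, then wind the red wheel clockwise by its black knob until the foot bears firmly on the lid, which is when the knob pushes back with about 11 N. Stop there without overtightening, let go, and leave the jars and the shaker standing where they are.

Things in the scene. Friction and masses are not known exactly. Their poses are not given: they have to be found in the camera images.
- tub_centre (a point): Centre (half-way up) of the loose flat white tub with teal lid, rectangular with rounded corners, 60 (its x) x 100 (its y) x 26 mm high, about 250 g; z up. It starts on the worktop. Grip it across its 60 mm width. It goes into the nest with its long side along the nest's long side, either way round.
- press: Grey screw press fixed on the worktop: base plate 160 x 150 x 6 mm, two steel posts at its x = +-70 mm. Origin: under the screw axis, on the worktop; z up. The tray runs out along its -y.
- press_head: Fixed grey crossbar, 172 (x) x 36 x 22 mm, carrying screw, wheel and foot; origin on the screw axis at the bar's underside, 84 mm above the worktop; axes as the press. The foot, a 54 mm disc with rubber studs that turns with the wheel, hangs under it on a stiff spring. Its stem is screwed out by 0 to 5 mm, different every time and not measured: it meets the lid after an unknown 1.5 to 8 rad of winding.
- press_tray (a joint): Slide of the aluminium tray, m: 0 = fully home (nest under the screw, against a hard stop), 0.140 = fully out. It starts 0.115 to 0.135 out. Friction about 2.5 N; it stays where it is left.
- tray_nest (a point): Centre of the nest's floor on the tray, 12 mm above the worktop; axes as the press. The nest is 69 (x) x 111 mm (y) inside, with 11 mm high corner walls only: the middle 55 mm of its long sides are open for fingers. Four rubber dots carry the tub 1.8 mm above the floor.
- tray_knob (a point): Centre of the tray's upright black knob, 22 mm diameter, 30 mm high (top 54 mm above the worktop), at the outer end of the tray, 120 mm from the nest centre along -y.
- press_wheel (a joint): Red wheel's angle, rad, growing clockwise seen from above; starts between 0 and 3.1. Clockwise lowers wheel, knob and foot by 1.6 mm per rad. Turning it freely takes about 1.1 N at the knob; after the foot meets the lid this climbs by about 6 N per rad (foot force by 13 N per rad). It is friction: felt fully only while the wheel turns, partly or not at all at rest. The screw holds by itself when let go.
- wheel_centre (a point): On the wheel's axis at the level of the wheel's top. The wheel is 120 mm across, its top about 142 mm above the worktop at wheel angle 0.
- wheel_knob (a point): Centre of the black spinner knob standing upright on the wheel, 45 mm from the axis: 18 mm diameter, 34 mm high, its foot 2 mm above the wheel's top. It turns freely on its pin, so it can be held while the wheel is wound round.
- spice_jar_centre (a point): Centre of a spice jar with green cap, 46 mm diameter, 106 mm high: leave alone.
- honey_jar_centre (a point): Centre of a jar with red lid, 65 mm diameter, 100 mm high: leave alone.
- shaker_centre (a point): Centre of a glass shaker with grey cap, 44 mm diameter, 90 mm high: leave alone.
Not all that is in view belongs to the job. Of the things like the part that bears tub_centre, leave any that is blue or pink; of the rest the larger one is meant.

How it is judged:
On the way, in this order (a step that is already met when the one before it is completed fails the run):
1. the tub sits flat in the nest of the pulled-out tray (horizontal distance between tub_centre and tray_nest below 0.008 m and z of tub_centre in the frame of tray_nest below 0.019 m and angle between tub_centre's own z axis and vertical below 0.06 rad and value of joint press_tray above 0.06 m), for 0.2 s.
2. the tray is fully home with the tub in its nest (value of joint press_tray below 0.003 m and horizontal distance between tub_centre and tray_nest below 0.008 m), for 0.2 s.
3. the foot bears on the lid (contact force between press_head and tub above 10 N), for 0.1 s.
At the end, for the whole second after the job is handed in: The foot of the press bears on the tub's lid with 10 to 30 N, the tub lies flat in the nest (centre within 8 mm, tilt under 0.06 rad) and the tray is home (within 3 mm) (all of step 2 and contact force between press_head and tub between 10 and 30 N and angle between tub_centre's own z axis and vertical below 0.06 rad); the robot touches nothing.
It fails at once if the lid is crushed: the press bears on the tub with more than 40 N (contact force between press_head and tub above 40 N).
It fails at once if a bystander is moved more than 25 mm or tipped (distance of any of spice_jar_centre, honey_jar_centre, shaker_centre from where it was at the start of the episode above 0.025 m).
It also fails if it takes over 72 s, if anything falls off the work surface, if the arm or the gripper's body presses on something with over 40 N, if the wrist force passes 120 N, or if a joint passes its speed limit or range.

ROBOT

A 6-joint arm with a two-finger parallel gripper is mounted at the origin on a cart in front of the work surface, level with it; the furniture and walls round the work are solid. World frame = base frame: x ahead of the robot, y to its left, z up, the work surface at z = 0. Lengths are in m, angles in rad, forces in N, time in s.
With the tool pointing down it reaches from about 0.3 to 0.875 m from the base axis. Payload 6.4 kg.
Tool frame: the origin (TCP) lies midway between the tips of the shut fingers; the grasp point (between the pads) lies 19 mm behind it (grip_point_offset is the distance from the TCP to the grasp point, in m); z points along the fingers, y is the line along which they close (so a half turn about z gives the same grasp; the last joint's range is limited). The gripper opens to 85 mm and grips with 20 to 120 N. Pads are 22 mm wide; open, the fingers measure 114 mm over their backs; the gripper's body (76 mm by 85 mm) begins 54 mm behind the grasp point. The pads swing forward as they close: fully open they stand 13 mm farther back than shut.
Start: joints at [1.116, 0.181, 1.607, -0, 1.354, -0.206], TCP at [0.142, 0.557, 0.231] pointing down, gripper open.
Joint ranges: [-2.99, 2.99], [-0.89, 2.07], [0.3, 2.58], [-1.14, 4.28], [0, 2.63], [-3.12, 3.12]. Speed limits (rad/s): [2.57, 2.57, 3.01, 3.14, 3.14, 3.14].

INTERFACE

Orientations are given as a unit quaternion [x, y, z, w].
In Python, from cell import get_obs, grab_frame, get_calibration, close_job, cut_out, grip_point_offset gives the robot as it stands. The module is installed in compiled form; this text tells all that it offers.
- The arm moves only by the tool drive_tool, never from a script. Its argument "commands" is a list of rows, each an object of numbers: "dx", "dy", "dz": the shift along the tool's x, y, z in mm; "ax", "ay", "az": the turn, a rotation vector about the tool's x, y, z in rad; "fingers": the opening, from 0 (shut) to 1 (fully open). A call has 1 to 10 rows; each row shifts and turns the commanded pose from where the row before left it, along the tool's axes as they then stand; what a row does not reach is not made up. A row lasts 1/10 s, in which the tool goes at most 50 mm and 8.59 degrees, less where a joint would pass 70% of its speed; a pose out of reach is approached as far as the arm can. A call is refused whole if a number of a shift passes 50 or a number of a turn 0.15, either way. A call with a gripper value outside its range is refused whole. The fingers move at their own pace and stop on an object; "squeeze" is the grip in N (left out, the last holds). Time passes only in rows, so rows that do not move let the fingers close. It gives the time, the measured TCP pose, the force, the opening and the grip force at its end, in the units of the state.
- get_obs(): the state, without advancing time (a new reading comes with each control period).
- grab_frame(name): name is "scene" or "top"; returns the picture (384x512x3 uint8, red, green, blue); there is no depth.
- get_calibration(name): a dict with "vertical_fov" (degrees; the focal length in pixels is half the picture's height over the tangent of half this angle, whatever the lens; pixels are square), "cx", "cy" (the principal point, pixels), "pose" (4x4, takes a point from camera to world coordinates). Camera axes: x right, y down, z forward; pixel columns grow to the right and rows downward; lengths in m; the calibration is good to about 2 mm. A picture is of the moment at which its call begins. get_calibration takes no time and is no camera call.
- close_job(): hands the job in; it is judged then, once.
Trained networks look in the newest picture that a camera, given by its name, has taken for a name from the list of things; names that differ only in an ending like _2 or _b are one class to them, and where a whole thing is asked for, a point or a joint stands for the part that bears it (a point fixed in the world has none). Each returns a list of dicts, best first, with "score" (0 to 1); they miss things now and then, are a little off and sometimes report something else, mostly with a low value. They report only what shows in the picture. A call takes as long as a camera call. They do not tell look-alikes from the thing itself.
- cut_out(camera, target): "pixels" (384x512 bool, what is visible of it) and "pixel" ([row, column] in pixels, amid what is visible of it).
The state is a dict: "t": time; "joints": joint angles; "joint_velocities": joint speeds; "effort": joint torques, N m; "eef_pos": TCP position; "ee_rot": TCP orientation; "contact_force": force on the tool from outside, world axes, zero at the start; "ft_torque": the same for the moment, N m; "grip_width": finger opening in m; "finger_force": force on a finger pad.
Only numpy, scipy, OpenCV 4.12 (cv2) and the standard library are available. Lean on these libraries where they do the work, as an engineer would, in place of code of your own. Each camera call takes 0.05 s, during which the arm holds its last target. There are 200 camera calls.

## Working session

There is one attempt and no reset: what is moved stays moved. The work goes in short steps, Python scripts to look and compute and a tool call to move; the robot and the scene stay as the last step left them, time stands still between calls to the robot, and variables do not carry over. Pictures are saved under pics/ and viewed, at most 10 in all, crops included, and the job is handed in when it is done.

Besides the shell and the picture viewer there is one more tool, called as name([rows], argument=value, ...), one row to a line, values as JSON. drive_tool: Moves the arm, as the interface text tells. Its arguments: {"type":"object","properties":{"commands":{"type":"array","items":{"type":"object","properties":{"dx":{"type":"number"},"dy":{"type":"number"},"dz":{"type":"number"},"ax":{"type":"number"},"ay":{"type":"number"},"az":{"type":"number"},"fingers":{"type":"number"}}}},"squeeze":{"type":"number"}},"required":["commands"]}

```bash
mkdir -p pics; cat > h.py <<'E'
import numpy as np,cv2
from cell import *
def proj(n,P):
    c=get_calibration(n);T=np.array(c["pose"]);f=192/np.tan(np.radians(c["vertical_fov"]/2))
    p=(np.asarray(P,float)-T[:3,3])@T[:3,:3];return np.stack([c["cx"]+f*p[...,0]/p[...,2],c["cy"]+f*p[...,1]/p[...,2]],-1)
def unp(n,uv,z):
    c=get_calibration(n);T=np.array(c["pose"]);f=192/np.tan(np.radians(c["vertical_fov"]/2))
    uv=np.atleast_2d(np.asarray(uv,float))
    d=np.stack([(uv[:,0]-c["cx"])/f,(uv[:,1]-c["cy"])/f,np.ones(len(uv))],-1)@T[:3,:3].T
    return T[:3,3]+d*((z-T[2,3])/d[:,2])[:,None]
E
python3 - <<'E'
from h import *
for n in("scene","top"):
    im=grab_frame(n);cv2.imwrite(f"pics/{n}0.png",cv2.resize(im[...,::-1],(800,600),interpolation=cv2.INTER_CUBIC))
    c=get_calibration(n);print(n,c["vertical_fov"],np.round(c["pose"],3).tolist())
    for t in("tub_centre","tray_nest","tray_knob","wheel_centre","wheel_knob","press_head","spice_jar_centre","honey_jar_centre","shaker_centre"):
        for r in cut_out(n,t)[:3]:
            q=r["pixel"];print(t,round(r["score"],2),q,int(r["pixels"].sum()),np.round(unp(n,[q[1],q[0]],.02)[0],3))
print(get_obs(),grip_point_offset)
E
```

```text
scene 45.96904259907018 [[0.875, -0.218, 0.433, -0.145], [-0.485, -0.407, 0.774, -1.28], [0.008, -0.887, -0.462, 0.85], [0.0, 0.0, 0.0, 1.0]]
tub_centre 0.94 [305.8, 285.7] 365 [ 0.37  -0.486  0.02 ]
tub_centre 0.79 [285.0, 316.4] 696 [ 0.493 -0.453  0.02 ]
tub_centre 0.78 [260.9, 272.2] 505 [ 0.44  -0.291  0.02 ]
tray_nest 0.79 [222.5, 238.2] 750 [ 0.448 -0.035  0.02 ]
tray_knob 0.88 [226.5, 238.6] 737 [ 0.438 -0.06   0.02 ]
wheel_centre 0.97 [175.6, 224.2] 492 [0.567 0.344 0.02 ]
wheel_knob 0.57 [167.7, 238.4] 46 [0.658 0.39  0.02 ]
press_head 0.82 [179.2, 225.1] 800 [0.556 0.31  0.02 ]
spice_jar_centre 0.89 [221.1, 317.2] 425 [ 0.701 -0.16   0.02 ]
spice_jar_centre 0.65 [199.5, 287.3] 218 [0.692 0.03  0.02 ]
honey_jar_centre 0.7 [157.6, 234.5] 180 [0.692 0.503 0.02 ]
shaker_centre 0.72 [199.1, 287.7] 204 [0.696 0.032 0.02 ]
shaker_centre 0.69 [164.6, 239.8] 33 [0.678 0.418 0.02 ]
top 49.97122344998057 [[0.095, -0.79, 0.606, -0.491], [-0.995, -0.069, 0.066, -0.143], [-0.01, -0.61, -0.793, 1.439], [0.0, 0.0, 0.0, 1.0]]
tub_centre 0.85 [216.7, 356.4] 369 [ 0.492 -0.446  0.02 ]
tub_ce
[... 608 characters left out ...]
092e+00,  1.80803619e-01,  1.60700691e+00, -1.05260610e-05,
        1.35381667e+00, -2.06292827e-01]), 'joint_velocities': array([ 4.49295083e-04,  1.48476768e-03, -8.08171774e-04, -1.94725696e-04,
        2.13759491e-03, -5.25595273e-05]), 'effort': array([ 2.03566742e-04, -4.44837427e+01, -3.51692247e+01, -3.93075720e-05,
        3.91320473e-04, -4.41871350e-06]), 'eef_pos': array([0.14155759, 0.55730735, 0.23128307]), 'ee_rot': array([ 1.24064662e-01,  9.92274135e-01, -1.80080630e-05, -7.47869603e-07]), 'contact_force': array([-0.99889807, -0.14310334, -0.37938946]), 'ft_torque': array([ 0.04786376, -0.07566557, -0.07580473]), 'finger_force': 0.0, 'grip_width': 0.08498487531570985} 0.0187
```

```bash
python3 - <<'E'
import cv2
a=cv2.imread("pics/scene0.png")
b=cv2.imread("pics/top0.png")
c=cv2.resize(a[200:520,250:650],(800,600)) 
cv2.imwrite("pics/sc.png",cv2.resize(a[210:510,270:600],(660,600)))
cv2.imwrite("pics/tc.png",cv2.resize(b[225:425,270:670],(800,400)))
E
```

```text
(no output)
```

View pics/sc.png

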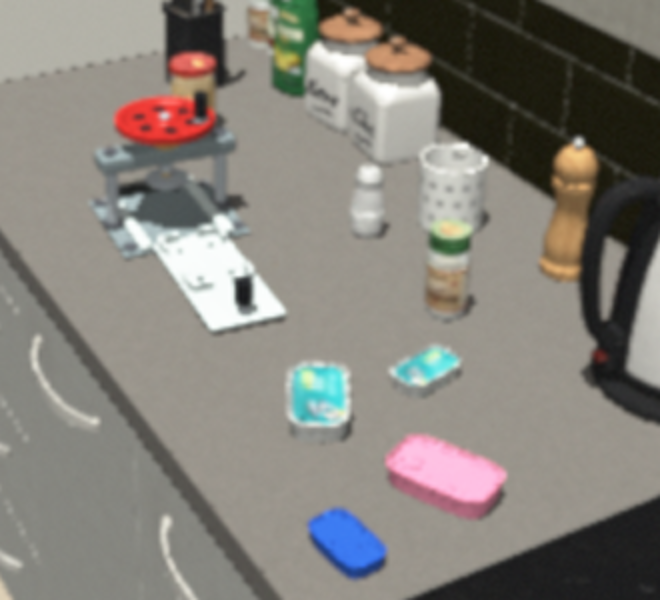

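View pics/tc.png

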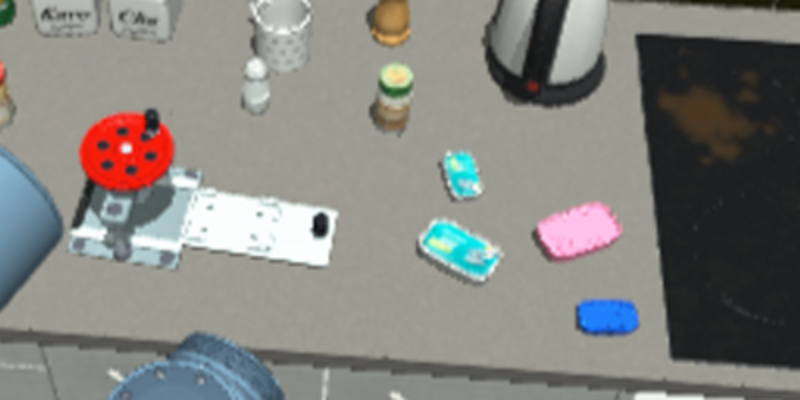

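The larger teal-lidded tub sits at about (0.44, −0.295), which is px (320, 225) in the top view. The tray is out towards −y, and the wheel and its knob are both visible. I'll fit the shapes in both views next.

```bash
cat >> h.py <<'E'
from scipy.optimize import minimize
def cyl(c,r,z0,z1):
    a=np.linspace(0,2*np.pi,40);return np.array([[c[0]+r*np.cos(t),c[1]+r*np.sin(t),z] for z in(z0,z1) for t in a])
def box(c,yaw,w,l,z0,z1,r=.0):
    a=np.linspace(0,2*np.pi,41);p=[]
    for sx in(-1,1):
        for sy in(-1,1):
            for t in a:p.append([sx*(w/2-r)+r*np.cos(t),sy*(l/2-r)+r*np.sin(t)])
    p=np.array(p);R=np.array([[np.cos(yaw),-np.sin(yaw)],[np.sin(yaw),np.cos(yaw)]]);p=p@R.T+c[:2]
    return np.vstack([np.c_[p,np.full(len(p),z)] for z in(z0,z1)])
S=8
def cost(masks,pts):
    s=0
    for n,m in masks.items():
        h=cv2.convexHull(((proj(n,pts)+.5)*S).astype(np.float32))
        ys,xs=np.where(m>0);x0,x1,y0,y1=xs.min()-12,xs.max()+13,ys.min()-12,ys.max()+13
        im=np.zeros(((y1-y0)*S,(x1-x0)*S),np.float32);cv2.fillConvexPoly(im,np.round(h-np.array([x0,y0])*S).astype(np.int32),1)
        im=cv2.resize(im,(x1-x0,y1-y0),interpolation=cv2.INTER_AREA)
        s+=np.abs(im-m[y0:y1,x0:x1]).sum()
    return s
def fit(masks,f,x0,step):
    x0=np.array(x0,float);sim=np.vstack([x0]+[x0+np.eye(len(x0))[i]*step[i] for i in range(len(x0))])
    r=minimize(lambda x:cost(masks,f(x)),x0,method="Nelder-Mead",options=dict(initial_simplex=sim,xatol=1e-4,fatol=.1,maxiter=300));return r.x,r.fun,sum(m.sum() for m in masks.values())
E
python3 - <<'E'
from h import *
np.set_printoptions(precision=4,suppress=True)
I={n:grab_frame(n) for n in("scene","top")}
mt={}
for n in I:
    r=min(cut_out(n,"tub_centre"),key=lambda r:np.hypot(*(unp(n,r["pixel"][::-1],.02)[0,:2]-[.437,-.293])));mt[n]=r["pixels"].astype(np.float32)
best=min((fit(mt,lambda x:box(x,x[2],.06,.1,0,.026,.015),[.437,-.293,y],[.01,.01,.2]) for y in(-.8,0,.8,1.6)),key=lambda r:r[1]);print("tub",best)
def red(n,c):
    im=I[n].astype(int);m=((im[...,0]>120)&(im[...,1]<70)&(im[...,2]<70)).astype(np.uint8)
    k,l,s,_=cv2.connectedComponentsWithStats(m);i=l[int(c[0])-2:int(c[0])+3,int(c[1])-6:int(c[1])+6];i=np.bincount(i[i>0]).argmax()
    m=(l==i).astype(np.uint8);h=cv2.convexHull(np.argwhere(m)[:,::-1].astype(np.int32));cv2.fillConvexPoly(m,h,1);return m.astype(np.float32)
mw={n:red(n,c) for n,c in(("scene",(175,224)),("top",(192,216)))}
w=fit(mw,lambda x:cyl(x,.06,x[2]-.010,x[2]),[.48,.18,.14],[.02,.02,-.005]);print("wheel",w)
def blk(n,r0,r1,c0,c1):
    m=np.zeros((384,512),np.float32);g=I[n].max(2)[r0:r1,c0:c1].astype(float);b=np.median(g);
    m[r0:r1,c0:c1]=(g<80);return m
# tray knob: scene near crop(243,290)->px
f=lambda u,v:(int((270+u/2)*.64),int((210+v/2)*.64))
g=lambda u,v:(int((270+u/2)*.64),int((225+v/2)*.64))
ks,kt=f(243,290),g(320,225);ws,wt=f(200,105),g(152,122);print(ks,kt,ws,wt)
for nm,a,b,R,z in(("tray",ks,kt,.011,(.024,.054)),("wk",ws,wt,.009,(.141,.175))):
    M={"scene":blk("scene",a[1]-9,a[1]+10,a[0]-5,a[0]+6),"top":blk("top",b[1]-9,b[1]+9,b[0]-7,b[0]+7)}
    x0=unp("top",b,sum(z)/2)[0]
    print(nm,fit(M,lambda x:cyl(x,R,x[2],x[2]+z[1]-z[0]),[x0[0],x0[1],z[0]],[.01,.01,.004]),fit(M,lambda x:cyl(x,R,*z),x0[:2],[.01,.01]))
tr={n:cut_out(n,"press_tray")[:1] for n in I}
for n in tr:
  for r in tr[n]:
    print(n,r["score"],r["pixel"],r["pixels"].sum())
np.save("/tmp/i.npy",np.array([I["scene"],I["top"]]))
E
```

```text
tub (array([ 0.4465, -0.2946, -0.5468]), np.float64(86.6875), np.float32(813.0))
wheel (array([0.4819, 0.1415, 0.1387]), np.float64(86.265625), np.float32(954.0))
(250, 227) (275, 216) (236, 168) (221, 183)
tray (array([ 0.4573, -0.108 ,  0.0217]), np.float64(50.203125), np.float32(59.0)) (array([ 0.4563, -0.1071]), np.float64(50.4375), np.float32(59.0))
wk (array([0.5172, 0.1128, 0.1396]), np.float64(45.234375), np.float32(57.0)) (array([0.5172, 0.1137]), np.float64(45.5), np.float32(57.0))
scene 0.65 [223.2, 242.1] 747
top 0.98 [216.1, 257.0] 904
```

drive_tool([
  {"dx": -38, "dy": -16},
  {"dx": -38, "dy": -16},
  {"dx": -38, "dy": -16},
  {"dx": -38, "dy": -16},
  {"dx": -38, "dy": -16},
  {"dx": -38, "dy": -16},
  {"dx": -17, "dy": -41},
  {"dx": -17, "dy": -41},
  {"dx": -17, "dy": -41},
  {"dx": -17, "dy": -41},
])

```text
$.commands[0]: bad value
```

drive_tool([
  {"dx": -17, "dy": -41},
  {"dx": -17, "dy": -41},
  {"dx": -17, "dy": -41},
  {"dx": -17, "dy": -41},
  {"dx": -17, "dy": -41},
  {"dx": -17, "dy": -41},
  {"dx": -17, "dy": -41},
  {"dx": -17, "dy": -41},
  {"dx": -17, "dy": -41},
  {"dx": -17, "dy": -41},
])

```text
$.commands[0]: bad value
```

drive_tool([
  {"dx": -17, "dy": -41},
  {"dx": -17, "dy": -41},
  {"az": 0.144},
  {"az": 0.144},
  {"az": 0.144},
  {"az": 0.144},
  {"az": 0.144},
  {"az": 0.144},
  {"az": 0.144},
  {"az": 0.144},
])

```text
$.commands[0]: bad value
```

drive_tool([
  {"az": 0.144},
  {"az": 0.144},
  {"az": 0.144},
  {"az": 0.144},
  {"az": 0.144},
  {"dz": 1},
])

```text
$.commands[0]: bad value
```

```bash
cat >> h.py <<'E'
from scipy.spatial.transform import Rotation as Ro
def go(p=None,psi=None):
    o=get_obs();R=Ro.from_quat(o["ee_rot"]).as_matrix();y=np.arctan2(R[1,1],R[0,1])
    print("t",round(o["t"],2),"p",np.round(o["eef_pos"],4),"psi",round(y,4),"tilt xy",np.round(R[:2,2],4),"F",np.round(o["contact_force"],1),"w",round(o["grip_width"],4),"ff",round(o["finger_force"],1))
    if p is not None: print("tool mm",np.round((np.array(p)-o["eef_pos"])@R*1000,1))
    if psi is not None: print("az",round(-(psi-y),3))
E
python3 - <<'E'
from h import *
go([.4465,-.2946,.1],-.547)
go([.469,.0114,.1],-.0987)
E
```

```text
t 1.3 p [0.1416 0.5573 0.2313] psi 1.322 tilt xy [ 0. -0.] F [-0.1 -0.4 -0.8] w 0.0857 ff 0.0
tool mm [-505.3 -750.6  131.3]
az 1.869
t 1.3 p [0.1416 0.5573 0.2313] psi 1.322 tilt xy [ 0. -0.] F [-0.1 -0.4 -0.8] w 0.0857 ff 0.0
tool mm [-451.7 -448.5  131.3]
az 1.421
```

drive_tool([
  {"dx": -38, "dy": -16, "dz": 0, "ax": 0, "ay": 0, "az": 0, "fingers": 1},
])

```text
t: 1.4
eef_pos: [0.1721, 0.534, 0.2314]
ee_rot: [0.122, 0.993, 0.001, -0.001]
contact_force: [1.8, 0.2, -0.2]
grip_width: 0.0854
finger_force: 0.0
```

drive_tool([
  {"dx": -38, "dy": -16, "dz": 0, "ax": 0, "ay": 0, "az": 0, "fingers": 1},
  {"dx": -38, "dy": -16, "dz": 0, "ax": 0, "ay": 0, "az": 0, "fingers": 1},
  {"dx": -38, "dy": -16, "dz": 0, "ax": 0, "ay": 0, "az": 0, "fingers": 1},
  {"dx": -38, "dy": -16, "dz": 0, "ax": 0, "ay": 0, "az": 0, "fingers": 1},
  {"dx": -38, "dy": -16, "dz": 0, "ax": 0, "ay": 0, "az": 0, "fingers": 1},
  {"dx": -17, "dy": -41, "dz": 0, "ax": 0, "ay": 0, "az": 0, "fingers": 1},
  {"dx": -17, "dy": -41, "dz": 0, "ax": 0, "ay": 0, "az": 0, "fingers": 1},
  {"dx": -17, "dy": -41, "dz": 0, "ax": 0, "ay": 0, "az": 0, "fingers": 1},
  {"dx": -17, "dy": -41, "dz": 0, "ax": 0, "ay": 0, "az": 0, "fingers": 1},
  {"dx": -17, "dy": -41, "dz": 0, "ax": 0, "ay": 0, "az": 0, "fingers": 1},
])

```text
t: 2.4
eef_pos: [0.3708, 0.1869, 0.2315]
ee_rot: [0.124, 0.992, 0.0, 0.0]
contact_force: [1.7, -0.2, 0.7]
grip_width: 0.0856
finger_force: 0.0
```

drive_tool([
  {"dx": -17, "dy": -41, "dz": 0, "ax": 0, "ay": 0, "az": 0, "fingers": 1},
  {"dx": -17, "dy": -41, "dz": 0, "ax": 0, "ay": 0, "az": 0, "fingers": 1},
  {"dx": -17, "dy": -41, "dz": 0, "ax": 0, "ay": 0, "az": 0, "fingers": 1},
  {"dx": -17, "dy": -41, "dz": 0, "ax": 0, "ay": 0, "az": 0, "fingers": 1},
  {"dx": -17, "dy": -41, "dz": 0, "ax": 0, "ay": 0, "az": 0, "fingers": 1},
  {"dx": -17, "dy": -41, "dz": 0, "ax": 0, "ay": 0, "az": 0, "fingers": 1},
  {"dx": -17, "dy": -41, "dz": 0, "ax": 0, "ay": 0, "az": 0, "fingers": 1},
  {"dx": -17, "dy": -41, "dz": 0, "ax": 0, "ay": 0, "az": 0, "fingers": 1},
  {"dx": -17, "dy": -41, "dz": 0, "ax": 0, "ay": 0, "az": 0, "fingers": 1},
  {"dx": -17, "dy": -41, "dz": 0, "ax": 0, "ay": 0, "az": 0, "fingers": 1},
])

```text
t: 3.4
eef_pos: [0.4346, -0.2528, 0.2314]
ee_rot: [0.124, 0.992, -0.0, 0.0]
contact_force: [-0.1, -0.3, -0.2]
grip_width: 0.0858
finger_force: 0.0
```

drive_tool([
  {"dx": -17, "dy": -41, "dz": 0, "ax": 0, "ay": 0, "az": 0.144, "fingers": 1},
  {"dx": 0, "dy": 0, "dz": 0, "ax": 0, "ay": 0, "az": 0.144, "fingers": 1},
  {"dx": 0, "dy": 0, "dz": 10, "ax": 0, "ay": 0, "az": 0.144, "fingers": 1},
  {"dx": 0, "dy": 0, "dz": 10, "ax": 0, "ay": 0, "az": 0.144, "fingers": 1},
  {"dx": 0, "dy": 0, "dz": 10, "ax": 0, "ay": 0, "az": 0.144, "fingers": 1},
  {"dx": 0, "dy": 0, "dz": 10, "ax": 0, "ay": 0, "az": 0.144, "fingers": 1},
  {"dx": 0, "dy": 0, "dz": 10, "ax": 0, "ay": 0, "az": 0.144, "fingers": 1},
  {"dx": 0, "dy": 0, "dz": 10, "ax": 0, "ay": 0, "az": 0.144, "fingers": 1},
  {"dx": 0, "dy": 0, "dz": 10, "ax": 0, "ay": 0, "az": 0.144, "fingers": 1},
  {"dx": 0, "dy": 0, "dz": 10, "ax": 0, "ay": 0, "az": 0.144, "fingers": 1},
])

```text
t: 4.4
eef_pos: [0.4411, -0.2947, 0.151]
ee_rot: [0.75, 0.662, 0.0, 0.0]
contact_force: [-0.2, 0.3, 0.1]
grip_width: 0.0854
finger_force: 0.0
```

drive_tool([
  {"dx": 0, "dy": 0, "dz": 10, "ax": 0, "ay": 0, "az": 0.144, "fingers": 1},
  {"dx": 0, "dy": 0, "dz": 10, "ax": 0, "ay": 0, "az": 0.144, "fingers": 1},
  {"dx": 0, "dy": 0, "dz": 10, "ax": 0, "ay": 0, "az": 0.144, "fingers": 1},
  {"dx": 0, "dy": 0, "dz": 0, "ax": 0, "ay": 0, "az": 0, "fingers": 1},
  {"dx": 0, "dy": 0, "dz": 0, "ax": 0, "ay": 0, "az": 0, "fingers": 1},
])

```text
t: 4.9
eef_pos: [0.441, -0.2947, 0.1214]
ee_rot: [0.872, 0.49, -0.0, -0.0]
contact_force: [0.7, 0.5, 0.9]
grip_width: 0.0853
finger_force: 0.0
```

```bash
python3 - <<'E'
from h import *
go([.4465,-.2946,.02],-.547)
E
```

```text
t 4.9 p [ 0.441  -0.2947  0.1214] psi -0.5461 tilt xy [-0.0001  0.0001] F [0.7 0.5 0.9] w 0.0853 ff 0.0
tool mm [  2.9   4.7 101.4]
az 0.001
```

drive_tool([
  {"dx": 3, "dy": 5, "dz": 25, "ax": 0, "ay": 0, "az": 0, "fingers": 0.92},
  {"dx": 0, "dy": 0, "dz": 30, "ax": 0, "ay": 0, "az": 0, "fingers": 0.92},
  {"dx": 0, "dy": 0, "dz": 0, "ax": 0, "ay": 0, "az": 0, "fingers": 0.92},
  {"dx": 0, "dy": 0, "dz": 0, "ax": 0, "ay": 0, "az": 0, "fingers": 0.92},
])

```text
t: 5.3
eef_pos: [0.4469, -0.2947, 0.0668]
ee_rot: [0.872, 0.489, -0.0, -0.0]
contact_force: [-0.2, 0.2, 0.9]
grip_width: 0.0787
finger_force: 0.0
```

```bash
python3 - <<'E'
from h import *
go([.4465,-.2946,-.003],-.547)
a=grab_frame("scene");b=grab_frame("top")
def ov(n,im,c,out):
    k=5;x,y,w,h=c;v=cv2.resize(im[y:y+h,x:x+w,::-1],(w*k,h*k),interpolation=cv2.INTER_CUBIC)
    for z in(0,.026):
        p=(proj(n,box([.4465,-.2946],-.547,.06,.1,z,z,.015))-[x,y]+.5)*k
        cv2.polylines(v,[cv2.convexHull(p.astype(np.int32))],True,(0,0,255),1)
    return v
A=ov("scene",a,(225,195,75,110),0);B=ov("top",b,(285,180,75,75),0)
o=np.zeros((550,760,3),np.uint8);o[:,:375]=A;o[:375,385:760]=B;cv2.imwrite("pics/g1.png",o)
E
```

```text
t 5.3 p [ 0.4469 -0.2947  0.0668] psi -0.5481 tilt xy [-0.0004  0.0004] F [-0.2  0.2  0.9] w 0.0787 ff 0.0
tool mm [-0.1 -0.3 69.8]
az -0.001
```

View pics/g1.png

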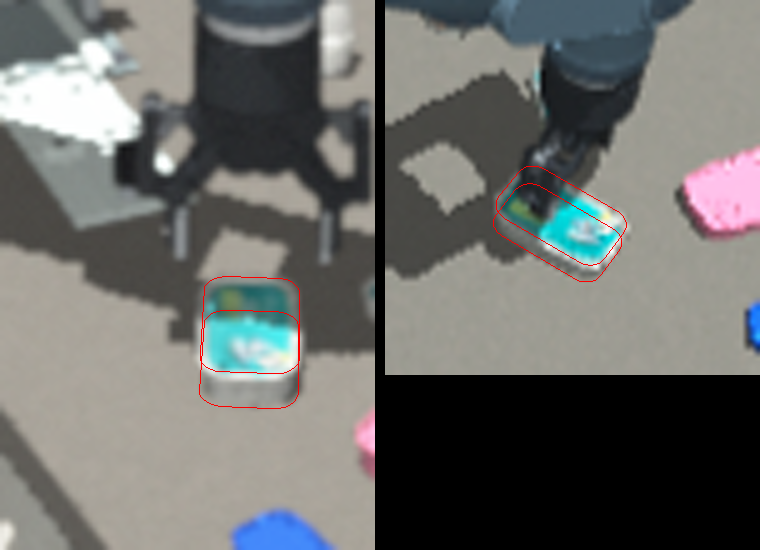

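The fitted outline matches the tub in both views, and the small tub is clear of the finger. I'll descend and grip.

drive_tool([
  {"dx": 0, "dy": 0, "dz": 30, "ax": 0, "ay": 0, "az": 0, "fingers": 0.92},
  {"dx": 0, "dy": 0, "dz": 25, "ax": 0, "ay": 0, "az": 0, "fingers": 0.92},
  {"dx": 0, "dy": 0, "dz": 13, "ax": 0, "ay": 0, "az": 0, "fingers": 0.92},
  {"dx": 0, "dy": 0, "dz": 0, "ax": 0, "ay": 0, "az": 0, "fingers": 0.5},
  {"dx": 0, "dy": 0, "dz": 0, "ax": 0, "ay": 0, "az": 0, "fingers": 0.5},
  {"dx": 0, "dy": 0, "dz": 0, "ax": 0, "ay": 0, "az": 0, "fingers": 0.5},
  {"dx": 0, "dy": 0, "dz": 0, "ax": 0, "ay": 0, "az": 0, "fingers": 0.5},
], squeeze=40)

```text
t: 6.1
eef_pos: [0.4475, -0.2953, -0.0007]
ee_rot: [0.873, 0.489, 0.0, 0.001]
contact_force: [-0.4, -0.1, -2.6]
grip_width: 0.0591
finger_force: 43.2
```

drive_tool([
  {"dx": 0, "dy": 0, "dz": -20, "ax": 0, "ay": 0, "az": 0, "fingers": 0.5},
  {"dx": 0, "dy": 0, "dz": -30, "ax": 0, "ay": 0, "az": -0.09, "fingers": 0.5},
  {"dx": 0, "dy": 0, "dz": -30, "ax": 0, "ay": 0, "az": -0.09, "fingers": 0.5},
  {"dx": 0, "dy": 0, "dz": -10, "ax": 0, "ay": 0, "az": -0.09, "fingers": 0.5},
  {"dx": 0, "dy": 0, "dz": 0, "ax": 0, "ay": 0, "az": -0.09, "fingers": 0.5},
  {"dx": 0, "dy": 0, "dz": 0, "ax": 0, "ay": 0, "az": -0.09, "fingers": 0.5},
  {"dx": 0, "dy": 0, "dz": 0, "ax": 0, "ay": 0, "az": 0, "fingers": 0.5},
])

```text
t: 6.8
eef_pos: [0.447, -0.2949, 0.089]
ee_rot: [0.741, 0.671, 0.0, 0.001]
contact_force: [-0.2, -0.4, -2.1]
grip_width: 0.059
finger_force: 43.9
```

```bash
python3 - <<'E'
from h import *
go([.469,.0114,.07],-.0987)
E
```

```text
t 6.8 p [ 0.447  -0.2949  0.089 ] psi -0.0991 tilt xy [ 0.0007 -0.0008] F [-0.2 -0.4 -2.1] w 0.059 ff 43.9
tool mm [307.   -8.4  18.8]
az -0.0
```

drive_tool([
  {"dx": 38, "dy": -1, "dz": 0, "ax": 0, "ay": 0, "az": 0, "fingers": 0.5},
  {"dx": 38, "dy": -1, "dz": 0, "ax": 0, "ay": 0, "az": 0, "fingers": 0.5},
  {"dx": 38, "dy": -1, "dz": 0, "ax": 0, "ay": 0, "az": 0, "fingers": 0.5},
  {"dx": 38, "dy": -1, "dz": 0, "ax": 0, "ay": 0, "az": 0, "fingers": 0.5},
  {"dx": 38, "dy": -1, "dz": 0, "ax": 0, "ay": 0, "az": 0, "fingers": 0.5},
  {"dx": 38, "dy": -1, "dz": 0, "ax": 0, "ay": 0, "az": 0, "fingers": 0.5},
  {"dx": 38, "dy": -1, "dz": 0, "ax": 0, "ay": 0, "az": 0, "fingers": 0.5},
  {"dx": 38, "dy": -1, "dz": 10, "ax": 0, "ay": 0, "az": 0, "fingers": 0.5},
  {"dx": 3, "dy": 0, "dz": 10, "ax": 0, "ay": 0, "az": 0, "fingers": 0.5},
  {"dx": 0, "dy": 0, "dz": 0, "ax": 0, "ay": 0, "az": 0, "fingers": 0.5},
])

```text
t: 7.8
eef_pos: [0.4683, 0.0126, 0.0672]
ee_rot: [0.741, 0.671, -0.001, -0.001]
contact_force: [0.0, -0.3, -1.9]
grip_width: 0.0595
finger_force: 43.9
```

```bash
python3 - <<'E'
from h import *
go([.469,.0114,.0135],-.0987)
a=grab_frame("scene");b=grab_frame("top");o_=get_obs()["eef_pos"]
def ov(n,im,c,k):
    x,y,w,h=c;v=cv2.resize(im[y:y+h,x:x+w,::-1],(w*k,h*k),interpolation=cv2.INTER_CUBIC)
    def L(P,col): cv2.polylines(v,[cv2.convexHull(((proj(n,P)-[x,y]+.5)*k).astype(np.int32))],True,col,1)
    for z in(o_[2]+.001,o_[2]+.027): L(box(o_,-.0987,.06,.1,z,z,.015),(0,0,255))
    for z in(.012,.023): L(box([.469,.0114],-.0987,.069,.111,z,z,.001),(0,255,0))
    L(cyl([.457,-.108],.011,.024,.054),(255,0,0))
    return v
A=ov("scene",a,(200,150,75,100),6)[:600];B=ov("top",b,(225,175,64,75),5)
o=np.zeros((600,780,3),np.uint8);o[:,:450]=A;o[:375,455:775]=B;cv2.imwrite("pics/g2.png",o)
E
```

```text
t 7.8 p [0.4683 0.0126 0.0672] psi -0.0991 tilt xy [-0.0025  0.0003] F [ 0.  -0.3 -1.9] w 0.0595 ff 43.9
tool mm [-1.1  0.9 53.7]
az -0.0
```

View pics/g2.png

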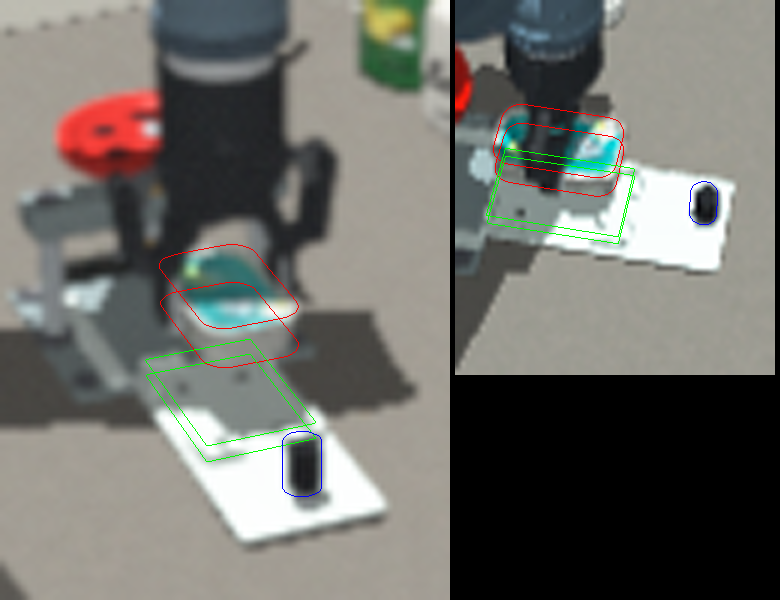

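```bash
python3 - <<'E'
from h import *
D=unp("scene",[[200+181/6-.5,150+388/6-.5],[200+243/6-.5,150+378/6-.5]],.0135)
c=np.array([.469,.0114]);x=np.array([np.cos(-.0987),np.sin(-.0987)]);y=np.array([-x[1],x[0]])
for d in D: print(np.round(((d[:2]-c)@x,(d[:2]-c)@y),4))
# tray lateral edges from scene at outer end: corners px (388,505),(243,545), left edge pt (150,405)
E_=unp("scene",[[200+a/6-.5,150+b/6-.5] for a,b in((388,503),(243,541),(160,425),(322,422))],.018)
for d in E_: print("edge",np.round(((d[:2]-c)@x,(d[:2]-c)@y),4))
F=unp("top",[[225+(a-455)/5-.5,175+b/5-.5] for a,b in((736,182),(720,270),(545,243))],.018)
for d in F: print("edge top",np.round(((d[:2]-c)@x,(d[:2]-c)@y),4))
E
```

```text
[-0.0207  0.0297]
[0.0188 0.0267]
edge [ 0.0419 -0.1462]
edge [-0.0481 -0.1512]
edge [-0.0494 -0.0144]
edge [ 0.0411 -0.0484]
edge top [ 0.0403 -0.1411]
edge top [-0.0478 -0.1421]
edge top [-0.0488  0.0031]
```

The outlines agree: the nest's lateral offset is at most 1 mm and the tub sits squarely in the gripper. I'll lower it.

drive_tool([
  {"dx": -1, "dy": 0.5, "dz": 20, "ax": 0, "ay": 0, "az": 0, "fingers": 0.5},
  {"dx": 0, "dy": 0, "dz": 15, "ax": 0, "ay": 0, "az": 0, "fingers": 0.5},
  {"dx": 0, "dy": 0, "dz": 8, "ax": 0, "ay": 0, "az": 0, "fingers": 0.5},
  {"dx": 0, "dy": 0, "dz": 5, "ax": 0, "ay": 0, "az": 0, "fingers": 0.5},
  {"dx": 0, "dy": 0, "dz": 3, "ax": 0, "ay": 0, "az": 0, "fingers": 0.5},
  {"dx": 0, "dy": 0, "dz": 2, "ax": 0, "ay": 0, "az": 0, "fingers": 0.5},
  {"dx": 0, "dy": 0, "dz": 0, "ax": 0, "ay": 0, "az": 0, "fingers": 0.5},
])

```text
t: 8.6
eef_pos: [0.4702, 0.0104, 0.0155]
ee_rot: [0.742, 0.671, 0.0, 0.0]
contact_force: [0.5, -1.1, -2.3]
grip_width: 0.0588
finger_force: 43.9
```

drive_tool([
  {"dx": 0, "dy": 0, "dz": 1.5, "ax": 0, "ay": 0, "az": 0, "fingers": 0.5},
  {"dx": 0, "dy": 0, "dz": 1, "ax": 0, "ay": 0, "az": 0, "fingers": 0.5},
  {"dx": 0, "dy": 0, "dz": 0, "ax": 0, "ay": 0, "az": 0, "fingers": 0.5},
])

```text
t: 8.9
eef_pos: [0.47, 0.0106, 0.0128]
ee_rot: [0.742, 0.671, 0.0, 0.0]
contact_force: [0.2, -0.1, -2.3]
grip_width: 0.0589
finger_force: 43.9
```

drive_tool([
  {"dx": 0, "dy": 0, "dz": 1, "ax": 0, "ay": 0, "az": 0, "fingers": 0.5},
  {"dx": 0, "dy": 0, "dz": 0, "ax": 0, "ay": 0, "az": 0, "fingers": 0.5},
])

```text
t: 9.1
eef_pos: [0.4701, 0.0106, 0.0124]
ee_rot: [0.741, 0.671, -0.0, -0.0]
contact_force: [-3.1, 0.7, 6.2]
grip_width: 0.0588
finger_force: 44.5
```

Contact. I'll release and retreat.

drive_tool([
  {"dx": 0, "dy": 0, "dz": 0, "ax": 0, "ay": 0, "az": 0, "fingers": 0.92},
  {"dx": 0, "dy": 0, "dz": 0, "ax": 0, "ay": 0, "az": 0, "fingers": 0.92},
  {"dx": 0, "dy": 0, "dz": 0, "ax": 0, "ay": 0, "az": 0, "fingers": 0.92},
  {"dx": 0, "dy": 0, "dz": -20, "ax": 0, "ay": 0, "az": 0, "fingers": 0.92},
  {"dx": 0, "dy": 0, "dz": -30, "ax": 0, "ay": 0, "az": 0, "fingers": 0.92},
  {"dx": 0, "dy": 0, "dz": -40, "ax": 0, "ay": 0, "az": 0, "fingers": 0.92},
  {"dx": -40, "dy": 0, "dz": 0, "ax": 0, "ay": 0, "az": 0, "fingers": 0.6},
  {"dx": -40, "dy": 0, "dz": 0, "ax": 0, "ay": 0, "az": 0, "fingers": 0.6},
  {"dx": -40, "dy": 0, "dz": 0, "ax": 0, "ay": 0, "az": 0, "fingers": 0.6},
  {"dx": 0, "dy": 0, "dz": 0, "ax": 0, "ay": 0, "az": 0, "fingers": 0.6},
])

```text
t: 10.1
eef_pos: [0.4583, -0.113, 0.1024]
ee_rot: [0.743, 0.669, -0.0, 0.001]
contact_force: [1.2, 0.4, 0.1]
grip_width: 0.0511
finger_force: 0.0
```

```bash
python3 - <<'E'
from h import *
go([.457,-.108,.03],-.0987)
a=grab_frame("scene");b=grab_frame("top");mt={}
for n in("scene","top"):
    r=min(cut_out(n,"tub_centre"),key=lambda r:np.hypot(*(unp(n,r["pixel"][::-1],.03)[0,:2]-[.469,.011])));mt[n]=r["pixels"].astype(np.float32);print(r["score"],r["pixels"].sum())
x=fit({"scene":mt["scene"]},lambda x:box(x,x[2],.06,.1,.0138,.0398,.015),[.469,.011,-.1],[.008,.008,.1]);print(x)
A=cv2.resize(a[155:245,195:275,::-1],None,fx=6,fy=6,interpolation=2);B=cv2.resize(b[185:245,225:285,::-1],None,fx=5,fy=5,interpolation=2)
o=np.zeros((540,785,3),np.uint8);o[:,:480]=A;o[:300,485:785]=B;cv2.imwrite("pics/g3.png",o)
E
```

```text
t 10.1 p [ 0.4583 -0.113   0.1024] psi -0.1044 tilt xy [ 0.0016 -0.0021] F [1.2 0.4 0.1] w 0.0511 ff 0.0
tool mm [ 5.  -1.9 72.4]
az -0.006
0.69 290
0.71 364
(array([ 0.47327412,  0.01197791, -0.10457089]), np.float64(75.046875), np.float32(290.0))
```

View pics/g3.png

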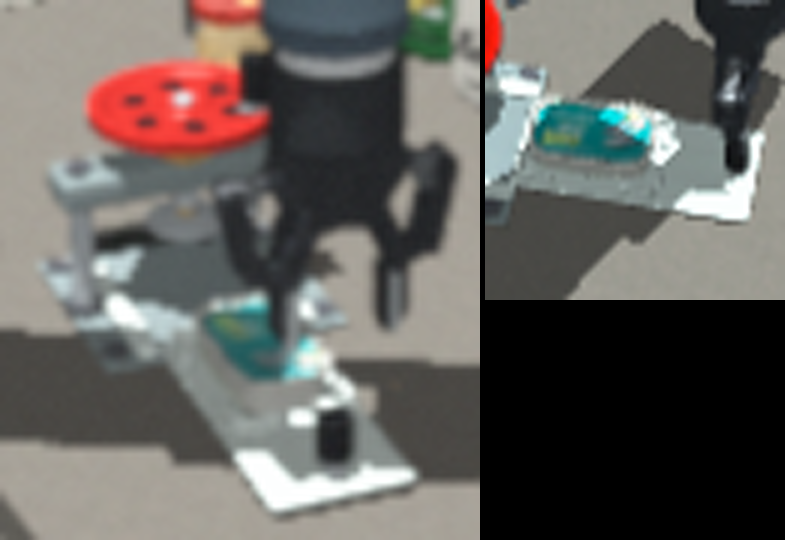

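Contact came 13.1 mm above the worktop grasp height, so the tub is seated on the nest's dots. Next I'll grip the tray knob.

drive_tool([
  {"dx": 5, "dy": -2, "dz": 20, "ax": 0, "ay": 0, "az": -0.005, "fingers": 0.6},
  {"dx": 0, "dy": 0, "dz": 30, "ax": 0, "ay": 0, "az": 0, "fingers": 0.6},
  {"dx": 0, "dy": 0, "dz": 20, "ax": 0, "ay": 0, "az": 0, "fingers": 0.6},
  {"dx": 0, "dy": 0, "dz": 0, "ax": 0, "ay": 0, "az": 0, "fingers": 0},
  {"dx": 0, "dy": 0, "dz": 0, "ax": 0, "ay": 0, "az": 0, "fingers": 0},
  {"dx": 0, "dy": 0, "dz": 0, "ax": 0, "ay": 0, "az": 0, "fingers": 0},
  {"dx": 0, "dy": 0, "dz": 0, "ax": 0, "ay": 0, "az": 0, "fingers": 0},
  {"dx": 0, "dy": 0, "dz": 0, "ax": 0, "ay": 0, "az": 0, "fingers": 0},
], squeeze=30)

```text
t: 11.1
eef_pos: [0.4579, -0.1031, 0.0323]
ee_rot: [0.74, 0.673, 0.001, 0.001]
contact_force: [7.1, 1.5, -15.0]
grip_width: 0.0208
finger_force: 30.8
```

```bash
python3 - <<'E'
from h import *
go([.457,-.108,.03],-.0987)
g=get_obs()["eef_pos"][:2];w=np.array([.4819,.1415]);d=w-g;n=np.linalg.norm(d);go([*(g+d/n*(n-.12)),.03]);print(n)
E
```

```text
t 11.1 p [ 0.4579 -0.1031  0.0323] psi -0.0947 tilt xy [ 0.0034 -0.0001] F [  7.1   1.5 -15. ] w 0.0208 ff 30.8
tool mm [-4.9 -0.5  2.3]
az 0.004
t 11.1 p [ 0.4579 -0.1031  0.0323] psi -0.0947 tilt xy [ 0.0034 -0.0001] F [  7.1   1.5 -15. ] w 0.0208 ff 30.8
tool mm [125.8   0.4   2.4]
0.24580247071441572
```

drive_tool([
  {"dx": 8, "dy": 0, "dz": 0, "ax": 0, "ay": 0, "az": 0, "fingers": 0},
  {"dx": 13, "dy": 0, "dz": 0, "ax": 0, "ay": 0, "az": 0, "fingers": 0},
  {"dx": 13, "dy": 0, "dz": 0, "ax": 0, "ay": 0, "az": 0, "fingers": 0},
  {"dx": 13, "dy": 0, "dz": 0, "ax": 0, "ay": 0, "az": 0, "fingers": 0},
  {"dx": 13, "dy": 0, "dz": 0, "ax": 0, "ay": 0, "az": 0, "fingers": 0},
  {"dx": 13, "dy": 0, "dz": 0, "ax": 0, "ay": 0, "az": 0, "fingers": 0},
  {"dx": 13, "dy": 0, "dz": 0, "ax": 0, "ay": 0, "az": 0, "fingers": 0},
  {"dx": 13, "dy": 0, "dz": 0, "ax": 0, "ay": 0, "az": 0, "fingers": 0},
  {"dx": 10, "dy": 0, "dz": 0, "ax": 0, "ay": 0, "az": 0, "fingers": 0},
  {"dx": 5, "dy": 0, "dz": 0, "ax": 0, "ay": 0, "az": 0, "fingers": 0},
])

```text
t: 12.1
eef_pos: [0.4691, 0.0102, 0.0324]
ee_rot: [0.739, 0.673, 0.001, 0.002]
contact_force: [8.2, -3.3, -17.3]
grip_width: 0.0208
finger_force: 30.6
```

drive_tool([
  {"dx": 3, "dy": 0, "dz": 0, "ax": 0, "ay": 0, "az": 0, "fingers": 0},
  {"dx": 3, "dy": 0, "dz": 0, "ax": 0, "ay": 0, "az": 0, "fingers": 0},
])

```text
t: 12.3
eef_pos: [0.4696, 0.0157, 0.0324]
ee_rot: [0.74, 0.673, 0.001, 0.002]
contact_force: [8.1, -3.4, -16.4]
grip_width: 0.0208
finger_force: 30.6
```

drive_tool([
  {"dx": 2, "dy": 0, "dz": 0, "ax": 0, "ay": 0, "az": 0, "fingers": 0},
  {"dx": 2, "dy": 0, "dz": 0, "ax": 0, "ay": 0, "az": 0, "fingers": 0},
  {"dx": 2, "dy": 0, "dz": 0, "ax": 0, "ay": 0, "az": 0, "fingers": 0},
])

```text
t: 12.6
eef_pos: [0.4702, 0.0215, 0.0324]
ee_rot: [0.74, 0.673, 0.001, 0.002]
contact_force: [8.5, -3.4, -17.8]
grip_width: 0.021
finger_force: 30.6
```

drive_tool([
  {"dx": 2, "dy": 0, "dz": 0, "ax": 0, "ay": 0, "az": 0, "fingers": 0},
  {"dx": 2, "dy": 0, "dz": 0, "ax": 0, "ay": 0, "az": 0, "fingers": 0},
])

```text
t: 12.8
eef_pos: [0.4706, 0.0255, 0.0324]
ee_rot: [0.74, 0.673, 0.001, 0.002]
contact_force: [8.6, -3.5, -17.8]
grip_width: 0.0208
finger_force: 30.6
```

drive_tool([
  {"dx": 2, "dy": 0, "dz": 0, "ax": 0, "ay": 0, "az": 0, "fingers": 0},
  {"dx": 2, "dy": 0, "dz": 0, "ax": 0, "ay": 0, "az": 0, "fingers": 0},
])

```text
t: 13.0
eef_pos: [0.4709, 0.0294, 0.0324]
ee_rot: [0.74, 0.673, 0.001, 0.002]
contact_force: [8.5, -2.6, -18.2]
grip_width: 0.0206
finger_force: 30.6
```

drive_tool([
  {"dx": 2, "dy": 0, "dz": 0, "ax": 0, "ay": 0, "az": 0, "fingers": 0},
])

```text
t: 13.1
eef_pos: [0.471, 0.03, 0.0324]
ee_rot: [0.739, 0.673, -0.0, 0.003]
contact_force: [5.0, -18.6, -17.6]
grip_width: 0.0209
finger_force: 30.5
```

Tray is on the hard stop. I'll release, rise, and take a fresh look at the wheel.

drive_tool([
  {"dx": 0, "dy": 0, "dz": 0, "ax": 0, "ay": 0, "az": 0, "fingers": 0.6},
  {"dx": 0, "dy": 0, "dz": 0, "ax": 0, "ay": 0, "az": 0, "fingers": 0.6},
  {"dx": 0, "dy": 0, "dz": 0, "ax": 0, "ay": 0, "az": 0, "fingers": 0.6},
  {"dx": 0, "dy": 0, "dz": -30, "ax": 0, "ay": 0, "az": 0, "fingers": 0.6},
  {"dx": -10, "dy": 0, "dz": -40, "ax": 0, "ay": 0, "az": 0, "fingers": 0.6},
  {"dx": -20, "dy": 0, "dz": -45, "ax": 0, "ay": 0, "az": 0, "fingers": 0.6},
  {"dx": -50, "dy": 0, "dz": -45, "ax": 0, "ay": 0, "az": 0, "fingers": 0.6},
  {"dx": -50, "dy": 0, "dz": -30, "ax": 0, "ay": 0, "az": 0, "fingers": 0.6},
  {"dx": -30, "dy": 0, "dz": 0, "ax": 0, "ay": 0, "az": 0, "fingers": 0.6},
  {"dx": 0, "dy": 0, "dz": 0, "ax": 0, "ay": 0, "az": 0, "fingers": 0.6},
])

```text
t: 14.1
eef_pos: [0.4567, -0.111, 0.208]
ee_rot: [0.741, 0.671, 0.0, 0.002]
contact_force: [0.1, 0.3, -0.8]
grip_width: 0.0513
finger_force: 0.0
```

```bash
python3 - <<'E'
from h import *
go([.517,.113,.2],-.0987)
a=grab_frame("scene");b=grab_frame("top")
def ov(n,im,c,k):
    x,y,w,h=c;v=cv2.resize(im[y:y+h,x:x+w,::-1],(w*k,h*k),interpolation=cv2.INTER_CUBIC)
    def L(P,col): cv2.polylines(v,[cv2.convexHull(((proj(n,P)-[x,y]+.5)*k).astype(np.int32))],True,col,1)
    L(cyl([.482,.142],.06,.139,.1391),(0,255,0));L(cyl([.482,.142],.002,.139,.1391),(0,255,0))
    L(cyl([.517,.113],.009,.1405,.1745),(255,0,0))
    for z in (.0138,.0398):L(box([.482,.142],-.0987,.06,.1,z,z,.015),(0,0,255))
    return v
A=ov("scene",a,(192,150,75,95),6);B=ov("top",b,(192,165,64,70),5)
o=np.zeros((570,780,3),np.uint8);o[:,:450]=A;o[:350,455:775]=B;cv2.imwrite("pics/g4.png",o)
E
```

```text
t 14.1 p [ 0.4567 -0.111   0.208 ] psi -0.0986 tilt xy [ 0.0034 -0.0027] F [ 0.1  0.3 -0.8] w 0.0513 ff 0.0
tool mm [228.8  38.    7.6]
az 0.0
```

View pics/g4.png

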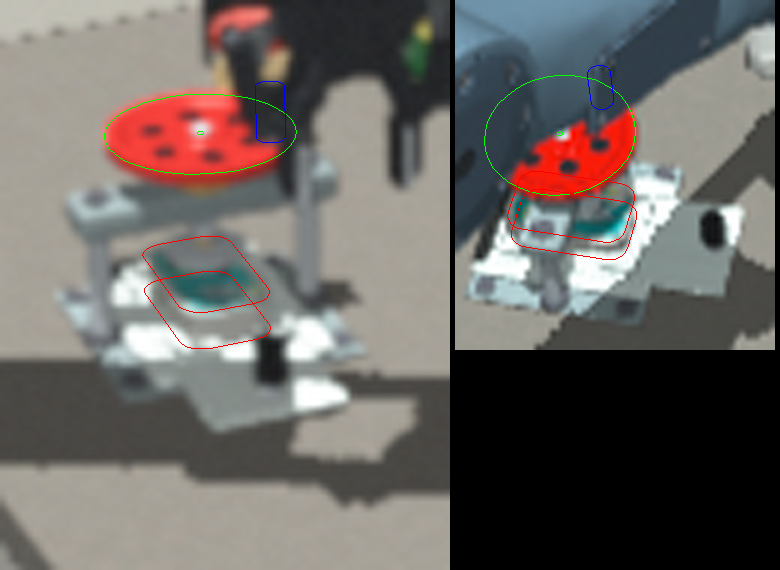

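drive_tool([
  {"dx": 40, "dy": 7, "dz": 0, "ax": 0, "ay": 0, "az": 0, "fingers": 0.7},
  {"dx": 40, "dy": 7, "dz": 0, "ax": 0, "ay": 0, "az": 0, "fingers": 0.7},
  {"dx": 40, "dy": 6, "dz": 0, "ax": 0, "ay": 0, "az": 0, "fingers": 0.7},
  {"dx": 40, "dy": 6, "dz": 0, "ax": 0, "ay": 0, "az": 0, "fingers": 0.7},
  {"dx": 40, "dy": 6, "dz": 0, "ax": 0, "ay": 0, "az": 0, "fingers": 0.7},
  {"dx": 28, "dy": 6, "dz": 0, "ax": 0, "ay": 0, "az": 0, "fingers": 0.7},
  {"dx": 0, "dy": 0, "dz": 0, "ax": 0, "ay": 0, "az": 0, "fingers": 0.7},
  {"dx": 0, "dy": 0, "dz": 0, "ax": 0, "ay": 0, "az": 0, "fingers": 0.7},
])

```text
t: 15.0
eef_pos: [0.5145, 0.1173, 0.2052]
ee_rot: [0.739, 0.674, -0.001, -0.001]
contact_force: [1.0, -0.8, 0.3]
grip_width: 0.0598
finger_force: 0.0
```

```bash
python3 - <<'E'
from h import *
go([.517,.113,.15],-.0987)
E
```

```text
t 15.0 p [0.5145 0.1173 0.2052] psi -0.0916 tilt xy [-0.0019 -0.0001] F [ 1.  -0.8  0.3] w 0.0598 ff 0.0
tool mm [-4.   3.  55.2]
az 0.007
```

drive_tool([
  {"dx": -4, "dy": 3, "dz": 0, "ax": 0, "ay": 0, "az": 0.007, "fingers": 0.6},
  {"dx": 0, "dy": 0, "dz": 15, "ax": 0, "ay": 0, "az": 0, "fingers": 0.6},
  {"dx": 0, "dy": 0, "dz": 20, "ax": 0, "ay": 0, "az": 0, "fingers": 0.6},
  {"dx": 0, "dy": 0, "dz": 12, "ax": 0, "ay": 0, "az": 0, "fingers": 0.6},
  {"dx": 0, "dy": 0, "dz": 7, "ax": 0, "ay": 0, "az": 0, "fingers": 0.6},
  {"dx": 0, "dy": 0, "dz": 0, "ax": 0, "ay": 0, "az": 0, "fingers": 0.6},
])

```text
t: 15.6
eef_pos: [0.5175, 0.1108, 0.151]
ee_rot: [0.743, 0.67, -0.001, -0.001]
contact_force: [-0.0, -1.2, 0.3]
grip_width: 0.0511
finger_force: 0.0
```

drive_tool([
  {"dx": 0, "dy": 0, "dz": 0, "ax": 0, "ay": 0, "az": 0, "fingers": 0},
  {"dx": 0, "dy": 0, "dz": 0, "ax": 0, "ay": 0, "az": 0, "fingers": 0},
  {"dx": 0, "dy": 0, "dz": 0, "ax": 0, "ay": 0, "az": 0, "fingers": 0},
  {"dx": 0, "dy": 0, "dz": 0, "ax": 0, "ay": 0, "az": 0, "fingers": 0},
  {"dx": 0, "dy": 0, "dz": 0, "ax": 0, "ay": 0, "az": 0, "fingers": 0},
  {"dx": 0, "dy": 0, "dz": 0, "ax": 0, "ay": 0, "az": 0, "fingers": 0},
], squeeze=30)

```text
t: 16.2
eef_pos: [0.5184, 0.1115, 0.1528]
ee_rot: [0.742, 0.67, 0.0, 0.0]
contact_force: [-2.2, 0.8, 6.3]
grip_width: 0.017
finger_force: 29.5
```

```bash
python3 - <<'E'
from h import *
go([.517,.113,.15],-.0987)
E
```

```text
t 16.2 p [0.5184 0.1115 0.1528] psi -0.1017 tilt xy [0.0008 0.    ] F [-2.2  0.8  6.3] w 0.017 ff 29.5
tool mm [ 1.3 -1.5  2.8]
az -0.003
```

```bash
cat > w.py <<'E'
import sys,json,numpy as np
b0,n,st=float(sys.argv[1]),int(sys.argv[2]),float(sys.argv[3])
b=b0-st*np.arange(n+1);p=np.round(np.c_[45*np.sin(b),45*np.cos(b),1.6*(b0-b)],1);d=np.diff(p,axis=0)
print(b[-1]);print([tuple(map(float,np.round(r,1))) for r in d])
E
python3 w.py -.605 6 .15; python3 w.py -1.505 10 .15
```

```text
-1.505
[(-5.2, -4.2, 0.2), (-4.6, -5.0, 0.3), (-3.7, -5.6, 0.2), (-2.9, -6.1, 0.3), (-2.0, -6.5, 0.2), (-0.9, -6.6, 0.2)]
-3.005
[(0.1, -6.8, 0.2), (1.0, -6.6, 0.3), (2.1, -6.5, 0.2), (3.0, -6.0, 0.3), (3.8, -5.5, 0.2), (4.7, -4.9, 0.2), (5.3, -4.2, 0.3), (5.9, -3.3, 0.2), (6.3, -2.4, 0.3), (6.6, -1.4, 0.2)]
```

drive_tool([
  {"dx": -5.2, "dy": -4.2, "dz": 0.2, "ax": 0, "ay": 0, "az": 0, "fingers": 0},
  {"dx": -4.6, "dy": -5.0, "dz": 0.3, "ax": 0, "ay": 0, "az": 0, "fingers": 0},
  {"dx": -3.7, "dy": -5.6, "dz": 0.2, "ax": 0, "ay": 0, "az": 0, "fingers": 0},
  {"dx": -2.9, "dy": -6.1, "dz": 0.3, "ax": 0, "ay": 0, "az": 0, "fingers": 0},
  {"dx": -2.0, "dy": -6.5, "dz": 0.2, "ax": 0, "ay": 0, "az": 0, "fingers": 0},
  {"dx": -0.9, "dy": -6.6, "dz": 0.2, "ax": 0, "ay": 0, "az": 0, "fingers": 0},
])

```text
t: 16.8
eef_pos: [0.4833, 0.0933, 0.1516]
ee_rot: [0.742, 0.67, -0.0, 0.003]
contact_force: [1.0, -8.9, 6.2]
grip_width: 0.0167
finger_force: 29.6
```

```bash
cat > s.py <<'E'
import sys
from h import *
o=get_obs();p=o["eef_pos"][:2]-np.array([.482,.1425]);R=Ro.from_quat(o["ee_rot"]).as_matrix();psi=np.arctan2(R[1,1],R[0,1])
a=np.arctan2(p[1],p[0]);rad=p/np.hypot(*p);tan=np.array([rad[1],-rad[0]])
F=o["contact_force"]
print("t",round(o["t"],2),"pos",np.round(o["eef_pos"],4),"r",np.round(np.hypot(*p),4),"beta",round(a-psi,3),"psi",round(psi,3),"F",np.round(F,1),"Frad",round(F[:2]@rad,1),"Ftan(resist +)",round(-F[:2]@tan,1),"w",round(o["grip_width"],4))
E
python3 s.py
```

```text
t 16.8 pos [0.4833 0.0933 0.1516] r 0.0492 beta -1.442 psi -0.102 F [ 1.  -8.9  6.2] Frad 8.9 Ftan(resist +) 0.8 w 0.0167
```

```bash
sed -i 's/\.1425/.1375/' s.py; python3 w.py -1.45 10 .15;python3 s.py
```

```text
-2.95
[(-0.3, -6.7, 0.2), (0.7, -6.7, 0.3), (1.7, -6.5, 0.2), (2.7, -6.2, 0.3), (3.5, -5.8, 0.2), (4.4, -5.1, 0.2), (5.1, -4.5, 0.3), (5.7, -3.6, 0.2), (6.1, -2.7, 0.3), (6.5, -1.8, 0.2)]
t 16.8 pos [0.4833 0.0933 0.1516] r 0.0442 beta -1.439 psi -0.102 F [ 1.  -8.9  6.2] Frad 8.9 Ftan(resist +) 0.8 w 0.0167
```

drive_tool([
  {"dx": -1.3, "dy": -6.7, "dz": 0.2, "ax": 0, "ay": 0, "az": 0, "fingers": 0},
  {"dx": 0.7, "dy": -6.7, "dz": 0.3, "ax": 0, "ay": 0, "az": 0, "fingers": 0},
  {"dx": 1.7, "dy": -6.5, "dz": 0.2, "ax": 0, "ay": 0, "az": 0, "fingers": 0},
  {"dx": 2.7, "dy": -6.2, "dz": 0.3, "ax": 0, "ay": 0, "az": 0, "fingers": 0},
  {"dx": 3.5, "dy": -5.8, "dz": 0.2, "ax": 0, "ay": 0, "az": 0, "fingers": 0},
])

```text
t: 17.3
eef_pos: [0.451, 0.105, 0.1501]
ee_rot: [0.742, 0.67, -0.001, 0.001]
contact_force: [-1.0, -3.3, 8.1]
grip_width: 0.0169
finger_force: 29.8
```

```bash
python3 s.py
```

```text
t 17.3 pos [0.451  0.105  0.1501] r 0.0449 beta -2.229 psi -0.102 F [-1.  -3.3  8.1] Frad 3.1 Ftan(resist +) 1.6 w 0.0169
```

drive_tool([
  {"dx": 4.4, "dy": -5.1, "dz": 0.2, "ax": 0, "ay": 0, "az": 0, "fingers": 0},
  {"dx": 5.1, "dy": -4.5, "dz": 0.3, "ax": 0, "ay": 0, "az": 0, "fingers": 0},
  {"dx": 5.7, "dy": -3.6, "dz": 0.2, "ax": 0, "ay": 0, "az": 0, "fingers": 0},
  {"dx": 6.1, "dy": -2.7, "dz": 0.3, "ax": 0, "ay": 0, "az": 0, "fingers": 0},
  {"dx": 6.5, "dy": -1.8, "dz": 0.2, "ax": 0, "ay": 0, "az": 0, "fingers": 0},
])

```text
t: 17.8
eef_pos: [0.4365, 0.1354, 0.1489]
ee_rot: [0.742, 0.67, 0.0, 0.001]
contact_force: [-0.3, 0.2, 6.3]
grip_width: 0.0168
finger_force: 29.6
```

```bash
python3 s.py
```

```text
t 17.8 pos [0.4365 0.1354 0.1489] r 0.0455 beta -2.994 psi -0.102 F [-0.3  0.2  6.3] Frad 0.3 Ftan(resist +) -0.2 w 0.0168
```

```bash
python3 w.py -2.98 10 .15; python3 w.py -4.48 10 .15;python3 w.py -5.98 10 .15
```

```text
-4.48
[(6.7, -0.6, 0.2), (6.7, 0.4, 0.3), (6.6, 1.5, 0.2), (6.3, 2.4, 0.3), (5.9, 3.3, 0.2), (5.3, 4.1, 0.2), (4.6, 4.9, 0.3), (3.9, 5.6, 0.2), (2.9, 6.0, 0.3), (2.1, 6.4, 0.2)]
-5.98
[(1.0, 6.7, 0.2), (0.1, 6.7, 0.3), (-1.0, 6.7, 0.2), (-1.9, 6.5, 0.3), (-2.9, 6.1, 0.2), (-3.8, 5.6, 0.2), (-4.5, 4.9, 0.3), (-5.3, 4.3, 0.2), (-5.8, 3.4, 0.3), (-6.3, 2.4, 0.2)]
-7.48
[(-6.5, 1.6, 0.2), (-6.8, 0.5, 0.3), (-6.7, -0.5, 0.2), (-6.6, -1.5, 0.3), (-6.2, -2.4, 0.2), (-5.9, -3.4, 0.2), (-5.3, -4.2, 0.3), (-4.6, -4.9, 0.2), (-3.8, -5.6, 0.3), (-2.9, -6.1, 0.2)]
```

drive_tool([
  {"dx": 6.7, "dy": -0.6, "dz": 0, "ax": 0, "ay": 0, "az": 0, "fingers": 0},
  {"dx": 6.7, "dy": 0.4, "dz": 0, "ax": 0, "ay": 0, "az": 0, "fingers": 0},
  {"dx": 6.6, "dy": 1.5, "dz": 0.2, "ax": 0, "ay": 0, "az": 0, "fingers": 0},
  {"dx": 6.3, "dy": 2.4, "dz": 0.3, "ax": 0, "ay": 0, "az": 0, "fingers": 0},
  {"dx": 5.9, "dy": 3.3, "dz": 0.2, "ax": 0, "ay": 0, "az": 0, "fingers": 0},
])

```text
t: 18.3
eef_pos: [0.4472, 0.1672, 0.1477]
ee_rot: [0.742, 0.67, 0.0, 0.0]
contact_force: [0.4, -1.7, 5.3]
grip_width: 0.0168
finger_force: 29.5
```

```bash
python3 s.py
```

```text
t 18.3 pos [0.4472 0.1672 0.1477] r 0.0457 beta 2.536 psi -0.102 F [ 0.4 -1.7  5.3] Frad -1.4 Ftan(resist +) 1.0 w 0.0168
```

drive_tool([
  {"dx": 5.3, "dy": 4.1, "dz": 0.2, "ax": 0, "ay": 0, "az": 0, "fingers": 0},
  {"dx": 4.6, "dy": 4.9, "dz": 0.3, "ax": 0, "ay": 0, "az": 0, "fingers": 0},
  {"dx": 3.9, "dy": 5.6, "dz": 0.2, "ax": 0, "ay": 0, "az": 0, "fingers": 0},
  {"dx": 2.9, "dy": 6.0, "dz": 0.3, "ax": 0, "ay": 0, "az": 0, "fingers": 0},
  {"dx": 2.1, "dy": 6.4, "dz": 0.2, "ax": 0, "ay": 0, "az": 0, "fingers": 0},
])

```text
t: 18.8
eef_pos: [0.4761, 0.1829, 0.1464]
ee_rot: [0.742, 0.67, -0.0, 0.0]
contact_force: [0.1, -3.2, 6.6]
grip_width: 0.0172
finger_force: 29.5
```

```bash
python3 s.py
```

```text
t 18.8 pos [0.4761 0.1829 0.1464] r 0.0458 beta 1.802 psi -0.102 F [ 0.1 -3.2  6.6] Frad -3.2 Ftan(resist +) 0.3 w 0.0172
```

drive_tool([
  {"dx": 1.0, "dy": 6.7, "dz": 0.2, "ax": 0, "ay": 0, "az": 0, "fingers": 0},
  {"dx": 0.1, "dy": 6.7, "dz": 0.2, "ax": 0, "ay": 0, "az": 0, "fingers": 0},
  {"dx": -1.3, "dy": 6.7, "dz": 0.2, "ax": 0, "ay": 0, "az": 0, "fingers": 0},
  {"dx": -1.9, "dy": 6.5, "dz": 0.2, "ax": 0, "ay": 0, "az": 0, "fingers": 0},
  {"dx": -2.9, "dy": 6.1, "dz": 0.2, "ax": 0, "ay": 0, "az": 0, "fingers": 0},
])

```text
t: 19.3
eef_pos: [0.5078, 0.1748, 0.1453]
ee_rot: [0.742, 0.67, -0.0, -0.0]
contact_force: [-1.1, -0.1, 6.9]
grip_width: 0.0167
finger_force: 29.6
```

```bash
python3 s.py
```

```text
t 19.3 pos [0.5078 0.1748 0.1453] r 0.0453 beta 1.068 psi -0.102 F [-1.1 -0.1  6.9] Frad -0.7 Ftan(resist +) 0.8 w 0.0167
```

drive_tool([
  {"dx": -3.8, "dy": 5.6, "dz": 0.2, "ax": 0, "ay": 0, "az": 0, "fingers": 0},
  {"dx": -4.5, "dy": 4.9, "dz": 0.3, "ax": 0, "ay": 0, "az": 0, "fingers": 0},
  {"dx": -5.3, "dy": 4.3, "dz": 0.2, "ax": 0, "ay": 0, "az": 0, "fingers": 0},
  {"dx": -5.8, "dy": 3.4, "dz": 0.3, "ax": 0, "ay": 0, "az": 0, "fingers": 0},
  {"dx": -6.3, "dy": 2.4, "dz": 0.2, "ax": 0, "ay": 0, "az": 0, "fingers": 0},
])

```text
t: 19.8
eef_pos: [0.5258, 0.1472, 0.1441]
ee_rot: [0.742, 0.67, 0.0, -0.0]
contact_force: [0.0, 0.2, 5.7]
grip_width: 0.0171
finger_force: 29.6
```

```bash
python3 s.py
```

```text
t 19.8 pos [0.5258 0.1472 0.1441] r 0.0448 beta 0.32 psi -0.102 F [0.  0.2 5.7] Frad 0.1 Ftan(resist +) 0.2 w 0.0171
```

drive_tool([
  {"dx": -6.5, "dy": 1.6, "dz": 0.2, "ax": 0, "ay": 0, "az": 0, "fingers": 0},
  {"dx": -6.8, "dy": 0.5, "dz": 0.3, "ax": 0, "ay": 0, "az": 0, "fingers": 0},
  {"dx": -6.7, "dy": -0.5, "dz": 0.2, "ax": 0, "ay": 0, "az": 0, "fingers": 0},
  {"dx": -6.6, "dy": -1.5, "dz": 0.3, "ax": 0, "ay": 0, "az": 0, "fingers": 0},
  {"dx": -6.2, "dy": -2.4, "dz": 0.2, "ax": 0, "ay": 0, "az": 0, "fingers": 0},
])

```text
t: 20.3
eef_pos: [0.5202, 0.1146, 0.1429]
ee_rot: [0.742, 0.67, 0.0, -0.0]
contact_force: [-0.2, 1.1, 4.2]
grip_width: 0.017
finger_force: 29.6
```

```bash
python3 s.py
```

```text
t 20.3 pos [0.5202 0.1146 0.1429] r 0.0445 beta -0.438 psi -0.102 F [-0.2  1.1  4.2] Frad -0.7 Ftan(resist +) 0.8 w 0.017
```

drive_tool([
  {"dx": -5.9, "dy": -3.4, "dz": 0.2, "ax": 0, "ay": 0, "az": 0, "fingers": 0},
  {"dx": -5.3, "dy": -4.2, "dz": 0.3, "ax": 0, "ay": 0, "az": 0, "fingers": 0},
  {"dx": -4.6, "dy": -4.9, "dz": 0.2, "ax": 0, "ay": 0, "az": 0, "fingers": 0},
  {"dx": -3.8, "dy": -5.6, "dz": 0.3, "ax": 0, "ay": 0, "az": 0, "fingers": 0},
  {"dx": -2.9, "dy": -6.1, "dz": 0.2, "ax": 0, "ay": 0, "az": 0, "fingers": 0},
])

```text
t: 20.8
eef_pos: [0.4934, 0.0943, 0.1418]
ee_rot: [0.742, 0.67, 0.0, 0.0]
contact_force: [2.0, 0.8, 3.9]
grip_width: 0.0165
finger_force: 29.4
```

```bash
python3 s.py;python3 w.py -7.48 5 .15; python3 w.py -8.23 5 .15;
```

```text
t 20.8 pos [0.4934 0.0943 0.1418] r 0.0446 beta -1.211 psi -0.102 F [2.  0.8 3.9] Frad -0.3 Ftan(resist +) 2.1 w 0.0165
-8.23
[(-2.0, -6.4, 0.2), (-1.0, -6.7, 0.3), (0.0, -6.7, 0.2), (1.0, -6.7, 0.3), (2.0, -6.4, 0.2)]
-8.98
[(3.0, -6.1, 0.2), (3.8, -5.6, 0.3), (4.6, -4.9, 0.2), (5.3, -4.2, 0.3), (5.8, -3.3, 0.2)]
```

drive_tool([
  {"dx": -2.0, "dy": -6.4, "dz": 0.2, "ax": 0, "ay": 0, "az": 0, "fingers": 0},
  {"dx": -1.0, "dy": -6.7, "dz": 0.3, "ax": 0, "ay": 0, "az": 0, "fingers": 0},
  {"dx": 0, "dy": -6.7, "dz": 0.2, "ax": 0, "ay": 0, "az": 0, "fingers": 0},
  {"dx": 1.0, "dy": -6.7, "dz": 0.3, "ax": 0, "ay": 0, "az": 0, "fingers": 0},
  {"dx": 2.0, "dy": -6.4, "dz": 0.2, "ax": 0, "ay": 0, "az": 0, "fingers": 0},
])

```text
t: 21.3
eef_pos: [0.4609, 0.0978, 0.1407]
ee_rot: [0.742, 0.67, 0.0, 0.001]
contact_force: [6.0, -1.2, 1.1]
grip_width: 0.0173
finger_force: 29.3
```

```bash
python3 s.py
```

```text
t 21.3 pos [0.4609 0.0978 0.1407] r 0.045 beta -1.957 psi -0.102 F [ 6.  -1.2  1.1] Frad -1.8 Ftan(resist +) 5.9 w 0.0173
```

drive_tool([
  {"dx": 3.0, "dy": -6.1, "dz": 0.2, "ax": 0, "ay": 0, "az": 0, "fingers": 0},
  {"dx": 3.8, "dy": -5.6, "dz": 0.3, "ax": 0, "ay": 0, "az": 0, "fingers": 0},
  {"dx": 4.6, "dy": -4.9, "dz": 0.2, "ax": 0, "ay": 0, "az": 0, "fingers": 0},
  {"dx": 5.3, "dy": -4.2, "dz": 0.3, "ax": 0, "ay": 0, "az": 0, "fingers": 0},
  {"dx": 5.8, "dy": -3.3, "dz": 0.2, "ax": 0, "ay": 0, "az": 0, "fingers": 0},
])

```text
t: 21.8
eef_pos: [0.4395, 0.1215, 0.1396]
ee_rot: [0.742, 0.67, -0.0, 0.002]
contact_force: [6.0, -8.7, 1.7]
grip_width: 0.017
finger_force: 29.4
```

```bash
python3 s.py
```

```text
t 21.8 pos [0.4395 0.1215 0.1396] r 0.0454 beta -2.68 psi -0.102 F [ 6.  -8.7  1.7] Frad -2.6 Ftan(resist +) 10.2 w 0.017
```

The knob pushes back with 10.2 N, so the foot bears at about 20 N, mid-window. I'll let go now.

drive_tool([
  {"dx": 0, "dy": 0, "dz": 0, "ax": 0, "ay": 0, "az": 0, "fingers": 0.6},
  {"dx": 0, "dy": 0, "dz": 0, "ax": 0, "ay": 0, "az": 0, "fingers": 0.6},
  {"dx": 0, "dy": 0, "dz": 0, "ax": 0, "ay": 0, "az": 0, "fingers": 0.6},
  {"dx": 0, "dy": 0, "dz": -20, "ax": 0, "ay": 0, "az": 0, "fingers": 0.6},
  {"dx": 0, "dy": 0, "dz": -40, "ax": 0, "ay": 0, "az": 0, "fingers": 0.6},
  {"dx": 0, "dy": 0, "dz": -40, "ax": 0, "ay": 0, "az": 0, "fingers": 0.6},
  {"dx": -40, "dy": 0, "dz": 0, "ax": 0, "ay": 0, "az": 0, "fingers": 0.6},
  {"dx": -40, "dy": 0, "dz": 0, "ax": 0, "ay": 0, "az": 0, "fingers": 0.6},
  {"dx": -40, "dy": 0, "dz": 0, "ax": 0, "ay": 0, "az": 0, "fingers": 0.6},
  {"dx": 0, "dy": 0, "dz": 0, "ax": 0, "ay": 0, "az": 0, "fingers": 0.6},
])

```text
t: 22.8
eef_pos: [0.4261, -0.0001, 0.2389]
ee_rot: [0.744, 0.668, -0.001, -0.0]
contact_force: [0.1, 0.7, 0.6]
grip_width: 0.0514
finger_force: 0.0
```

```bash
python3 - <<'E'
from h import *
a=grab_frame("scene");cv2.imwrite("pics/g5.png",cv2.resize(a[140:240,185:335,::-1],None,fx=5,fy=5,interpolation=2))
E
```

```text
(no output)
```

View pics/g5.png

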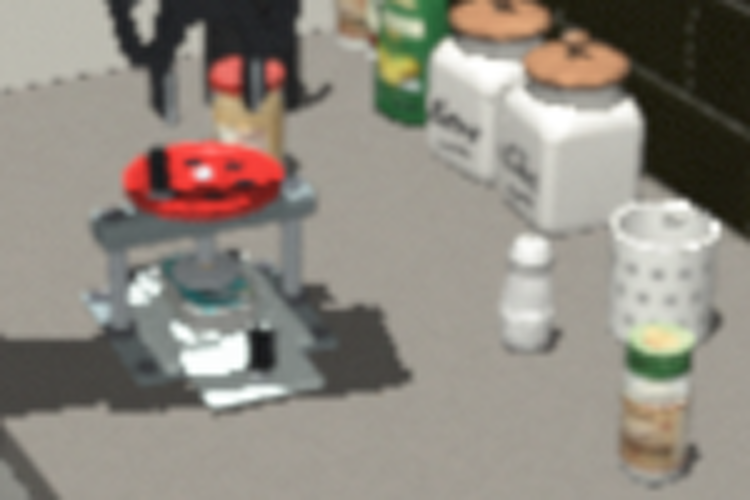

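The picture shows the foot on the lid at about (208, 275), the tray home, the gripper clear, and the jars and shaker standing. I'll hand in.

```bash
python3 -c "from cell import *;print(close_job())"
```

```text
the job is handed in; nothing more can be done
None
```

I handed the job in at about 23 s: the tub is in the nest, the tray is home against its stop, and I wound the wheel until the knob pushed back with 10.2 N (about 20 N at the foot, estimated) and let go, with the jars and shaker left standing; the hand-in returned no verdict.

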